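Present two sample dishes to the fixed probe

ROBOT

A 6-joint arm with a two-finger parallel gripper is mounted at the origin on the work surface. World frame = base frame: x ahead of the robot, y to its left, z up, the work surface at z = 0. Lengths are in mm, angles in rad, forces in N, time in s.
With the tool pointing down it reaches from about 375 to 900 mm from the base axis. Payload 3.1 kg.
Tool frame: the origin (TCP) lies midway between the tips of the shut fingers; the grasp point (between the pads) lies 19 mm behind it (env.tcp_to_grasp is the distance from the TCP to the grasp point, in mm); z points along the fingers, y is the direction in which the jaws open and shut (so a half turn about z gives the same grasp; the last joint's range is limited). The gripper opens to 87 mm and grips with 3 to 60 N. Pads are 19 mm wide; open, the fingers measure 117 mm over their backs; the gripper's body (75 mm by 190 mm) begins 51 mm behind the grasp point.
Start: joints at [1.069, 0.527, 1.433, -0, 1.181, -0.178], TCP at [198.223, 592.709, 222.548] pointing down, gripper open.
Joint ranges: [-3.08, 3.08], [-0.75, 2.2], [0.22, 2.44], [-1.43, 4.57], [0, 2.65], [-2.85, 2.85]. Speed limits (rad/s): [2.79, 2.79, 3.14, 3.14, 3.14, 3.14].

INTERFACE

Orientations are given as a unit quaternion [w, x, y, z].
In Python, from station import env gives the robot as it stands. The module is installed in compiled form; this text tells all that it offers.
- The arm moves only by the shell command python3 -m handwheel 'ROWS' [FORCE]. ROWS is JSON, a list that holds one entry, the list of rows, each a list of 7 numbers: the shift along the world's x, y, z in cm, then the turn, a rotation vector about the world's x, y, z in degrees, then the gripper's target within -1 to 1 (fully open at 1, half-way at 0, shut at -1). A call has 1 to 12 rows; each row shifts and turns the commanded pose from where the row before left it; what a row does not reach is not made up. A row lasts 1/12 s, in which the tool goes at most 41.7 mm and 7.16 degrees, less where a joint would pass 70% of its speed; a pose out of reach is approached as far as the arm can. A call is refused whole if a number of a shift passes 4.17 or a number of a turn 7.16, either way. A call with a gripper value outside its range is refused whole. The fingers move at their own pace and stop on an object; FORCE is the grip in N (left out, the last holds). Time passes only in rows, so rows that do not move let the fingers close. It gives the time, the measured TCP pose, the force and the opening at its end, in the units of the state.
- env.get_obs(): the state, without advancing time (a new reading comes with each control period).
- env.snapshot(name): name is "scene" or "top" or "wrist"; returns the picture (420x560x3 uint8, blue, green, red); there is no depth.
- env.get_calibration(name): a dict with "fx", "fy", "cx", "cy" (pixels), "origin" and "rotation" of the camera in the world; the wrist camera has in their place "tool_from_camera" (4x4, takes a point from camera to tool coordinates, whose origin is the TCP and whose axes are the flange's). Camera axes: x right, y down, z forward; pixel columns grow to the right and rows downward; lengths in mm; the calibration is good to about 2 mm. A picture is of the moment at which its call begins: read the wrist's pose just before it. get_calibration takes no time and is no camera call.
- env.sign_off(): hands the job in, once; it reports no verdict.
The state is a dict: "t": time; "joints": joint angles; "qvel": joint speeds; "joint_torque": joint torques, N m; "position": TCP position; "tool_rot": TCP orientation; "wrist_force": force on the tool from outside, world axes, zero at the start; "torque": the same for the moment, N m; "gripper_width": finger opening in mm.
Only numpy, scipy, OpenCV 4.12 (cv2) and the standard library are available. Lean on these libraries where they do the work, as an engineer would, in place of code of your own. Each camera call takes 0.05 s, during which the arm holds its last target.

TASK

The tray on the x-y slides carries four white sample dishes under a fixed measuring probe. Slide the tray, which has a black knob for the purpose, until the wide round dish is centred under the probe tip and keep it still there for two seconds while it is read; then slide the tray until the square dish is centred under the tip, and let go, leaving the tray there. Do not touch these two dishes or the probe.

Things in the scene. Friction and masses are not known exactly. Their poses are not given: they have to be found in the camera images.
- knob (a point): Middle of the tray's upright black round knob, 24 mm across, 56 mm tall (50 to 106 mm above the bench), at the robot's end of the grey tray and fixed to it. The tray slides level both ways on crossed slides (drag 1 to 2 N, no spring, no turning, stays put) with more stroke than needed: 60 mm along this point's x (away from the knob), 65 mm along y, either way from the start. Yaw up to 0.3 rad.
- round_dish: The wide round white ceramic dish, 48 mm across, 18 mm tall, standing loose on the tray deck (50 mm above the bench) in one of four compartments (56 x 60 mm, 6 mm ribs); dishes stand in any order and ride with the tray, over 70 mm from the knob. Origin: centre of its underside, z up. The others, also white: a small round cup 26 mm across, an oblong dish 20 x 46 mm.
- square_dish: The square white ceramic dish, 42 x 42 mm, 18 mm tall, standing loose in another compartment of the tray. Origin: centre of its underside, z up.
- probe: The fixed probe: an upright 10 mm steel rod, pointed at its lower end, under a white cylinder (22 mm thick) on a level bar from a post beyond the tray, away from the robot. Origin: the tip, 88 mm above the bench, 20 mm above the dish rims. With either dish under the tip, the knob is about 110 mm or more from it, on the robot's side.
Not all that is in view belongs to the job. What is shaped like the square_dish but green is not meant.

How it is judged:
By the outcome, as a careful person would: the job done as asked, in the order asked, and still so for the second after the job is handed in, with the robot touching nothing.
It also fails if it takes over 40 s, if anything falls off the work surface, if the arm or the gripper's body presses on something with over 40 N, if the wrist force passes 120 N, or if a joint passes its speed limit or range.

## Working session

There is one attempt and no reset: what is moved stays moved. The work goes in short steps, Python scripts to look and compute and a shell command to move; the robot and the scene stay as the last step left them, time stands still between calls to the robot, and variables do not carry over. Pictures are saved under pics/ and viewed, and the job is handed in when it is done.

```bash
mkdir -p pics
python3 - <<'E'
from station import env
import cv2
o=env.get_obs()
print({k:o[k] for k in('t','position','tool_rot','gripper_width','wrist_force')})
for n in("scene","top","wrist"):
    c=env.get_calibration(n);print(n,c)
    cv2.imwrite(f"pics/a_{n}.png",env.snapshot(n))
E
```

```text
{'t': 0.0, 'position': array([197.88792321, 592.10919046, 221.59277226]), 'tool_rot': array([-3.69078514e-04,  1.60715051e-01,  9.87000296e-01, -9.75389181e-04]), 'gripper_width': 87.24288622913615, 'wrist_force': array([-0.45191263,  0.024385  ,  0.57370783])}
scene {'fx': 484.1142111827028, 'fy': 484.1142111827028, 'cx': 284.0267403149015, 'cy': 214.81193207774825, 'origin': array([781.45783352, 529.89024367, 506.4191201 ]), 'rotation': array([-0.07794108,  0.15953827,  0.87922972, -0.4420722 ])}
top {'fx': 444.20457386625395, 'fy': 444.20457386625395, 'cx': 280.0216805795133, 'cy': 204.52634203758004, 'origin': array([5.16409403e+02, 6.35719180e-02, 7.09838593e+02]), 'rotation': array([ 0.06134372, -0.70179634,  0.70825258, -0.04579446])}
wrist {'fx': 332.2965888515711, 'fy': 332.2965888515711, 'cx': 280.69221007597474, 'cy': 213.86593289853207, 'tool_from_camera': array([[-1.57499621e-04, -9.55164687e-01, -2.96074984e-01,
         8.01527285e+01],
       [ 9.99999939e-01, -2.43074943e-04,  2.52223236e-04,
        -7.36278452e-01],
       [-3.12883138e-04, -2.96074926e-01,  9.55164666e-01,
        -1.61042258e+02],
       [ 0.00000000e+00,  0.00000000e+00,  0.00000000e+00,
         1.00000000e+00]])}
```

View pics/a_top.png

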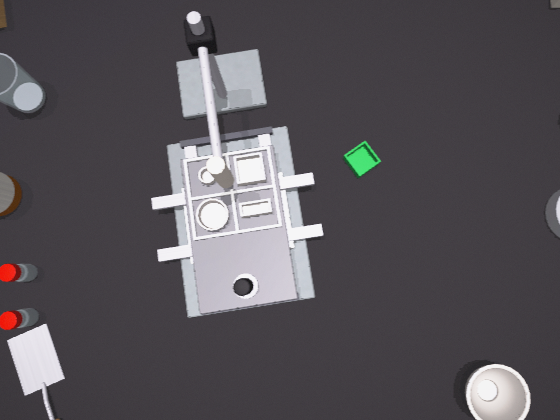

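View pics/a_scene.png

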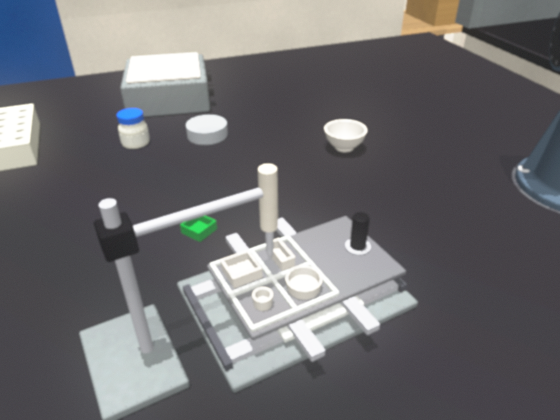

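View pics/a_wrist.png

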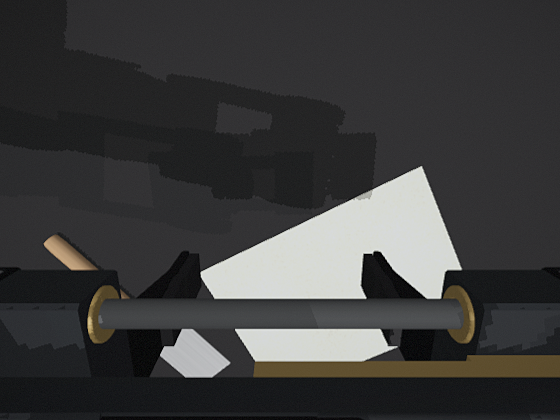

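Top view: the knob is at (243,287), the round dish at (213,215), the square dish at (250,168), the small cup at (207,176), the oblong dish at (256,208) and a green decoy at (362,158). The bowl at (497,395) is off the tray. Next, close crops.

Run:
```python
import cv2
a=cv2.imread('pics/a_top.png')[125:320,150:330]
cv2.imwrite('pics/b_top.png',cv2.resize(a,None,fx=3,fy=3,interpolation=cv2.INTER_CUBIC))
a=cv2.imread('pics/a_scene.png')[150:350,195:415]
cv2.imwrite('pics/b_scene.png',cv2.resize(a,None,fx=3,fy=3,interpolation=cv2.INTER_CUBIC))
```

```text
(no output)
```

View pics/b_top.png

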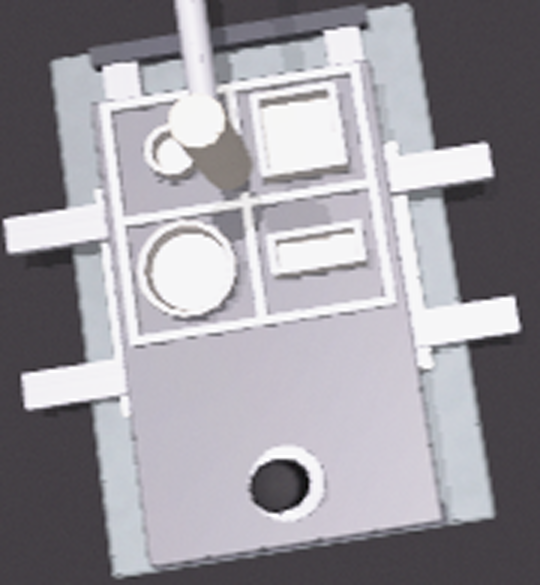

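View pics/b_scene.png

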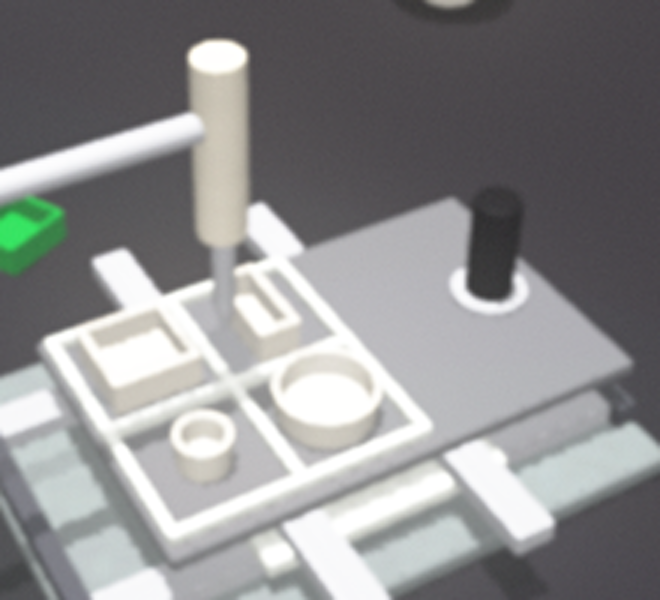

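```bash
cat > h.py <<'E'
import numpy as np
from station import env
from scipy.spatial.transform import Rotation as R
def cal(n):
    c=env.get_calibration(n);q=c['rotation'];return c,R.from_quat([q[1],q[2],q[3],q[0]]).as_matrix(),np.array(c['origin'])
C={n:cal(n) for n in('scene','top')}
def ray(n,u,v,z):
    c,r,o=C[n];d=r@np.array([(u-c['cx'])/c['fx'],(v-c['cy'])/c['fy'],1]);return o+d*(z-o[2])/d[2]
def proj(n,p):
    c,r,o=C[n];q=r.T@(np.atleast_2d(p)-o).T;return np.c_[c['fx']*q[0]/q[2]+c['cx'],c['fy']*q[1]/q[2]+c['cy']]
E
python3 - <<'E'
from h import *
t=lambda x,y:(150+x/3-.33,125+y/3-.33)
s=lambda x,y:(195+x/3-.33,150+y/3-.33)
P=lambda l,p:print(l,p.round(1))
tip=ray('scene',*s(218,332),88);P('tip',tip);print(proj('top',tip), (proj('top',tip)-[150,125])*3)
P('round top',ray('top',*t(187,268),68)); P('round scene',ray('scene',*s(327,388),68))
cs=[(250,92),(337,82),(347,170),(264,182)]
P('sq rim corners',np.array([ray('top',*t(*c),68) for c in cs]))
cs2=[(80,345),(163,312),(202,362),(118,385)]
P('sq scene corners',np.array([ray('scene',*s(*c),68) for c in cs2]))
P('knob top',ray('top',*t(278,486),106));P('knob scene',ray('scene',*s(497,202),106))
P('collar top',ray('top',*t(288,484),51));P('collar sc',ray('scene',*s(489,288),51))
k=[(100,102),(362,68),(396,300),(135,345)]
P('frame',np.array([ray('top',*t(*c),56) for c in k]))
E
```

```text
tip [640.9  86.7  88. ]
[[228.61974814 184.80337717]] [[235.85924442 179.41013152]]
round top [601.7 113.4  68. ]
round scene [601.9 115.9  68. ]
sq rim corners [[689.5  83.4  68. ]
 [694.1  40.1  68. ]
 [649.4  35.3  68. ]
 [643.9  76.1  68. ]]
sq scene corners [[694.3  52.   68. ]
 [653.2  43.8  68. ]
 [647.   81.6  68. ]
 [685.4  82.4  68. ]]
knob top [498.   64.4 106. ]
knob scene [498.5  67.1 106. ]
collar top [497.2  65.4  51. ]
collar sc [495.6  63.9  51. ]
frame [[688.6 161.2  56. ]
 [704.5  28.2  56. ]
 [586.3  11.9  56. ]
 [565.3 140.7  56. ]]
```

Choice: round dish at top (213,215), 48 mm against the 26 mm cup. Square dish at top (250,168), white and on the tray. I'll refine both with model overlays in the two views.

```bash
cat > ov.py <<'E'
import cv2,sys
from h import *
def overlay(img,n,box,k,out,rc,sc,yaw,kn,tip,top=186):
    x0,y0,x1,y1=box
    im=cv2.resize(img[y0:y1,x0:x1],None,fx=k,fy=k,interpolation=cv2.INTER_CUBIC)
    def dr(pts,col):
        p=(proj(n,np.array(pts))-[x0,y0]+.5)*k-.5
        cv2.polylines(im,[np.round(p*8).astype(np.int32)],False,col,1,cv2.LINE_AA,3)
    a=np.linspace(0,2*np.pi,60);circ=lambda c,r,z:np.c_[c[0]+r*np.cos(a),c[1]+r*np.sin(a),0*a+z]
    dr(circ(rc,24,68),(0,0,255))
    S=np.array([[1,1],[1,-1],[-1,-1],[-1,1],[1,1]])*21
    M=np.array([[np.cos(yaw),-np.sin(yaw)],[np.sin(yaw),np.cos(yaw)]])
    dr(np.c_[S@M.T+sc,np.full(5,68)],(0,0,255))
    dr(circ(kn,12,106),(0,0,255));dr(circ(kn,12,51),(255,0,0))
    for z in(130,top): dr(circ(tip,11,z),(255,0,255))
    dr([[*tip,88],[*tip,top]],(0,200,0))
    cv2.imwrite(out,im)
E
python3 - <<'E'
from ov import *
for n,b in(('top',(165,130,305,310)),('scene',(200,155,390,330))):
    overlay(cv2.imread(f'pics/a_{n}.png'),n,b,4 if n=='scene' else 3.3,f'pics/c_{n}.png',(601.8,114.5),(669,61),.14,(498,65.5),(640.9,86.7))
# probe cylinder top triangulation
t=(150+197/3-.33,125+120/3-.33);s=(195+218/3-.33,150+57/3-.33)
for z in range(170,230,10): print(z,ray('top',*t,z).round(1),ray('scene',*s,z).round(1))
E
```

```text
170 [650.3  92.2 170. ] [609.5   1.2 170. ]
180 [647.8  90.5 180. ] [614.6  17.  180. ]
190 [645.3  88.8 190. ] [619.7  32.7 190. ]
200 [642.9  87.1 200. ] [624.8  48.4 200. ]
210 [640.4  85.4 210. ] [630.   64.1 210. ]
220 [637.9  83.7 220. ] [635.1  79.8 220. ]
```

View pics/c_top.png

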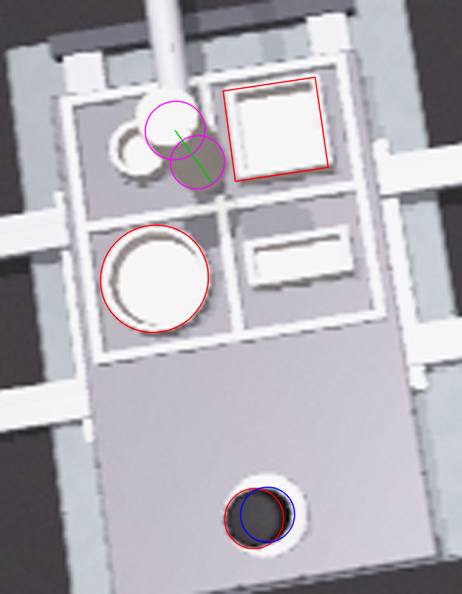

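View pics/c_scene.png

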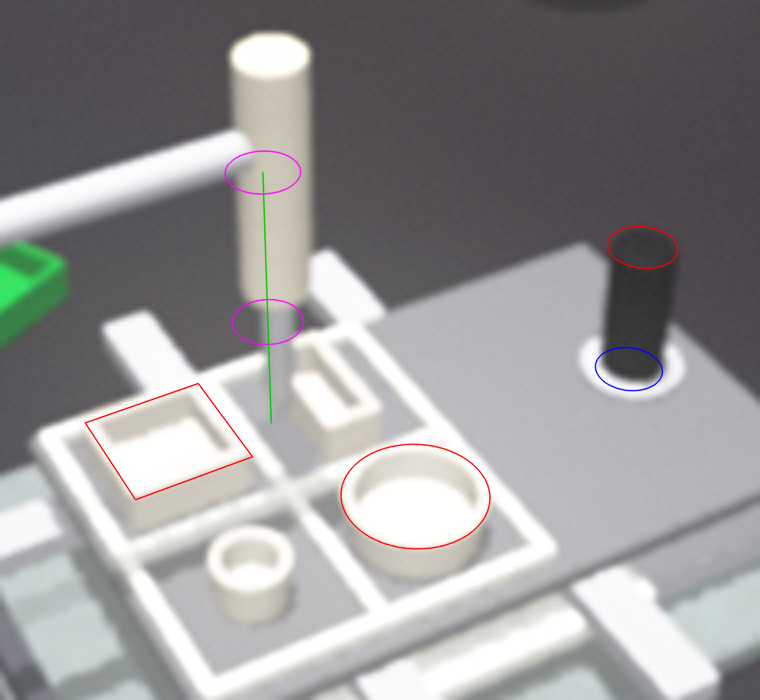

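Run:
```python
import cv2,numpy as np
a=cv2.imread('pics/a_scene.png')[210:290,210:310]
a=cv2.resize(a,None,fx=7,fy=7,interpolation=cv2.INTER_CUBIC)
a=cv2.convertScaleAbs(a,alpha=1.3,beta=-60)
cv2.imwrite('pics/d_scene.png',a)
a=cv2.imread('pics/a_top.png')[140:240,185:285]
a=cv2.resize(a,None,fx=6,fy=6,interpolation=cv2.INTER_CUBIC)
cv2.imwrite('pics/d_top.png',cv2.convertScaleAbs(a,alpha=1.3,beta=-60))
```

```text
(no output)
```

View pics/d_scene.png

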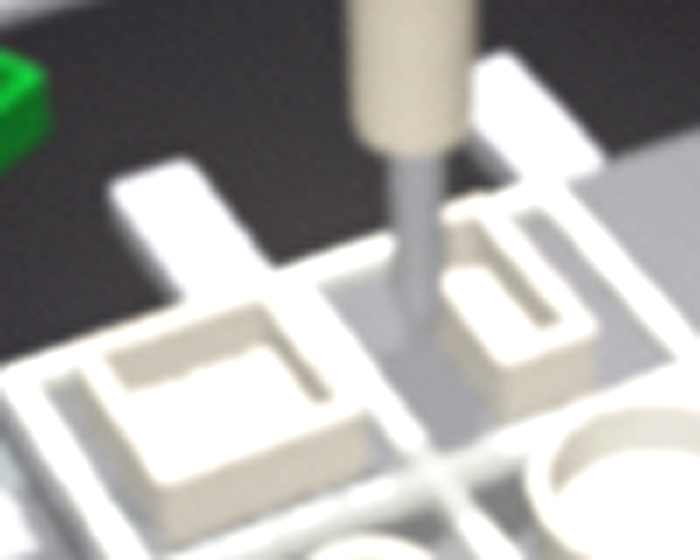

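View pics/d_top.png

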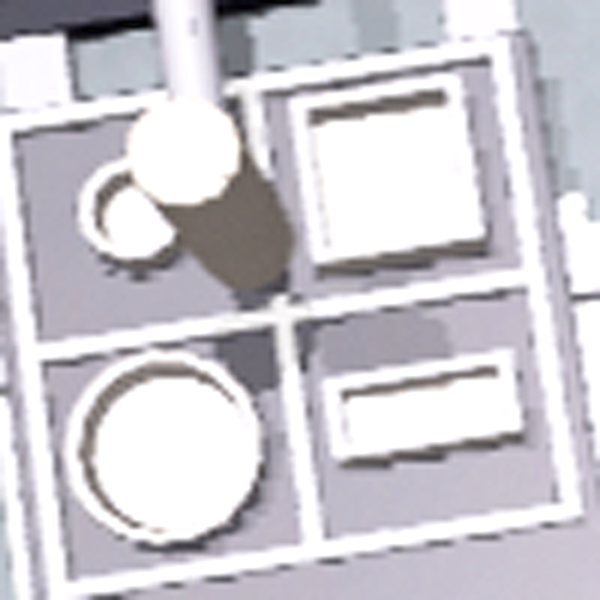

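Run:
```python
from h import *
t=lambda x,y:(185+x/6-.42,140+y/6-.42)
s=lambda x,y:(210+x/7-.43,210+y/7-.43)
tip=ray('scene',*s(420,333),88);print('tip',tip.round(1))
def tri(a,b):
    A=[];B=[]
    from scipy.optimize import least_squares
    f=lambda p:np.r_[proj('top',p)[0]-a,proj('scene',p)[0]-b]
    r=least_squares(f,[640,87,120]);print(r.x.round(1),r.fun.round(2))
tri(t(246,243),s(412,128)); 
tri((150+197/3-.33,125+120/3-.33),(195+218/3-.33,150+57/3-.33))
print('round',ray('top',*t(163,448),68).round(1))
cs=np.array([ray('top',*t(*c),68) for c in[(292,98),(460,76),(484,240),(320,264)]])
print(cs.round(1),cs.mean(0).round(1),[np.linalg.norm(cs[i]-cs[i-1]).round(1) for i in range(4)])
cs=np.array([ray('scene',*s(*c),68) for c in[(82,365),(262,302),(365,410),(160,485)]])
print(cs.round(1),cs.mean(0).round(1),[np.linalg.norm(cs[i]-cs[i-1]).round(1) for i in range(4)])
```

```text
tip [636.2  81.9  88. ]
[637.2  83.9 138. ] [-0.01  0.03 -0.03 -0.  ]
[636.8  83.5 222.5] [-0.18  0.43 -0.45 -0.07]
round [601.3 113.8  68. ]
[[688.6  83.   68. ]
 [693.7  41.3  68. ]
 [652.1  35.4  68. ]
 [646.5  75.8  68. ]] [670.2  58.9  68. ] [np.float64(42.7), np.float64(42.1), np.float64(42.0), np.float64(40.8)]
[[692.9  46.3  68. ]
 [655.2  40.9  68. ]
 [646.1  77.4  68. ]
 [687.7  83.2  68. ]] [670.5  62.   68. ] [np.float64(37.3), np.float64(38.1), np.float64(37.6), np.float64(42.1)]
```

Probe axis is at about (637,83.5). Round dish about (601.5,114), square dish about (670,59.8), knob (498,65.5). Now moving above the knob.

```bash
python3 -m handwheel '[[[1.67,-2.93,0,0,0,1.55,1],[1.67,-2.93,0,0,0,1.55,1],[1.67,-2.93,0,0,0,1.55,1],[1.67,-2.93,0,0,0,1.55,1],[1.67,-2.93,0,0,0,1.55,1],[1.67,-2.93,0,0,0,1.55,1],[1.67,-2.93,0,0,0,1.55,1],[1.67,-2.93,0,0,0,1.55,1],[1.67,-2.93,0,0,0,1.55,1],[1.67,-2.93,0,0,0,1.55,1],[1.67,-2.93,0,0,0,1.55,1],[1.67,-2.93,0,0,0,1.55,1]]]' 20
```

```text
t: 1.15
position: [399.0, 239.6, 222.5]
tool_rot: [-0.0, -0.002, 1.0, -0.0]
wrist_force: [1.1, -0.1, 0.1]
gripper_width: 87.0
```

```bash
python3 -m handwheel '[[[1.65,-2.9,0,0,0,0,1],[1.65,-2.9,0,0,0,0,1],[1.65,-2.9,0,0,0,0,1],[1.65,-2.9,-1,0,0,0,1],[1.65,-2.9,-2,0,0,0,1],[1.65,-2.91,-2,0,0,0,1],[0,0,-2,0,0,0,1],[0,0,0,0,0,0,1],[0,0,0,0,0,0,1]]]'
python3 - <<'E'
from h import *
import cv2
print(env.get_obs()['position'])
cv2.imwrite('pics/e_top.png',env.snapshot('top'));cv2.imwrite('pics/e_wrist.png',env.snapshot('wrist'))
E
```

```text
t: 1.9
position: [496.3, 66.9, 151.6]
tool_rot: [-0.002, -0.0, 1.0, 0.0]
wrist_force: [0.1, 0.5, -0.5]
gripper_width: 86.5
[496.25417727  66.93145944 151.58019445]
```

View pics/e_wrist.png

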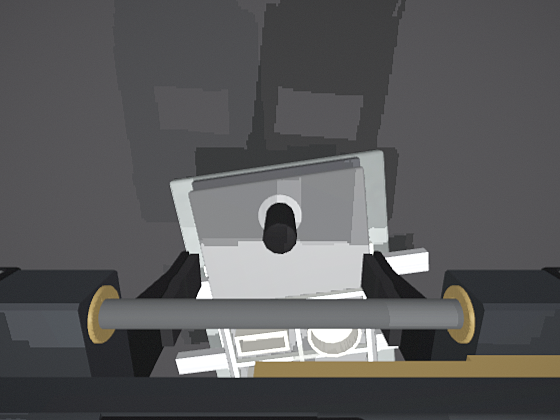

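Run:
```python
from h import *
o=env.get_obs();q=o['tool_rot'];Rt=R.from_quat([q[1],q[2],q[3],q[0]]).as_matrix()
c=env.get_calibration('wrist');T=c['tool_from_camera']
def wray(u,v,z):
    d=Rt@T[:3,:3]@np.array([(u-c['cx'])/c['fx'],(v-c['cy'])/c['fy'],1]);p=o['position']+Rt@T[:3,3]
    return p+d*(z-p[2])/d[2]
print(o['position'].round(1),wray(280,239,106).round(1),wray(279.5,214,51).round(1))
```

```text
[497.4  67.7 153.2] [499.2  66.1 106. ] [498.7  65.6  51. ]
```

The wrist view agrees with the knob at (498.7,65.8): knob top at (280,239), collar at (279,214). Descend and grip.

```bash
python3 -m handwheel '[[[0.15,-0.15,-2,0,0,0,1],[0,0,-2,0,0,0,1],[0,0,-2,0,0,0,1],[0,0,-1.6,0,0,0,1],[0,0,-1,0,0,0,1],[0,0,0,0,0,0,0],[0,0,0,0,0,0,-0.4],[0,0,0,0,0,0,-1],[0,0,0,0,0,0,-1],[0,0,0,0,0,0,-1],[0,0,0,0,0,0,-1],[0,0,0,0,0,0,-1]]]' 20
python3 - <<'E'
from h import *
import cv2
for n in('top','scene'):cv2.imwrite(f'pics/f_{n}.png',env.snapshot(n))
print(env.get_obs()['gripper_width'])
E
```

```text
t: 3.0
position: [499.4, 65.5, 67.0]
tool_rot: [0.0, -0.001, 1.0, -0.0]
wrist_force: [1.5, -1.0, -0.4]
gripper_width: 48.2
39.88340279176329
```

View pics/f_scene.png

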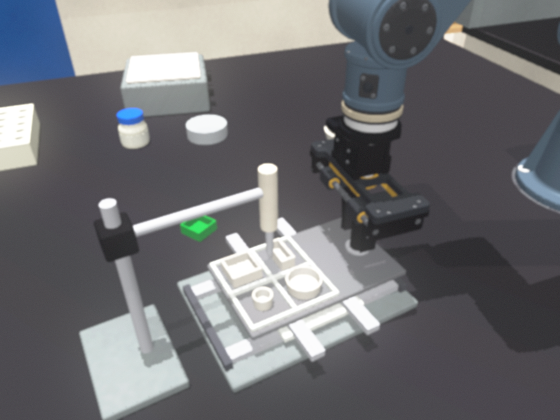

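View pics/f_top.png

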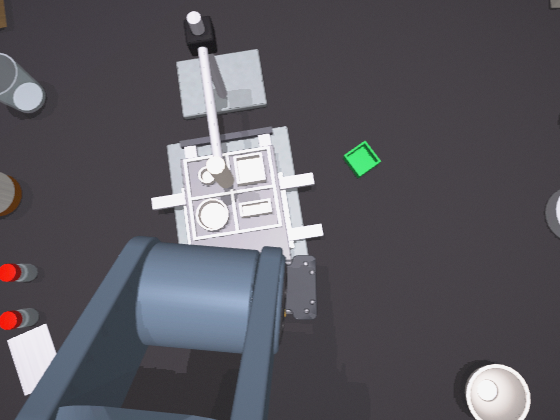

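The fingers sit around the knob and are still closing. All the dishes stay visible in both views.

```bash
python3 -m handwheel '[[[0,0,0,0,0,0,-1],[0,0,0,0,0,0,-1],[0,0,0,0,0,0,-1],[0,0,0,0,0,0,-1],[0,0,0,0,0,0,-1],[0,0,0,0,0,0,-1],[0,0,0,0,0,0,-1],[0,0,0,0,0,0,-1]]]' 25
```

```text
t: 3.77
position: [499.2, 65.5, 66.6]
tool_rot: [0.0, -0.001, 1.0, -0.0]
wrist_force: [-0.2, 0.4, 0.3]
gripper_width: 23.6
```

```bash
python3 -m handwheel '[[[0.15,-0.13,0,0,0,0,-1],[0.3,-0.26,0,0,0,0,-1],[0.4,-0.34,0,0,0,0,-1],[0.4,-0.34,0,0,0,0,-1],[0.4,-0.34,0,0,0,0,-1],[0.4,-0.34,0,0,0,0,-1],[0.4,-0.34,0,0,0,0,-1],[0.4,-0.34,0,0,0,0,-1],[0.4,-0.34,0,0,0,0,-1],[0.3,-0.28,0,0,0,0,-1],[0,0,0,0,0,0,-1],[0,0,0,0,0,0,-1]]]'
python3 - <<'E'
from h import *
import cv2
p={n:env.snapshot(n) for n in('top','scene')}
for n in p:cv2.imwrite(f'pics/g_{n}.png',p[n])
a=p['scene'][210:290,210:310]
cv2.imwrite('pics/g2_scene.png',cv2.convertScaleAbs(cv2.resize(a,None,fx=7,fy=7,interpolation=cv2.INTER_CUBIC),alpha=1.3,beta=-60))
a=p['top'][130:230,185:285]
cv2.imwrite('pics/g2_top.png',cv2.convertScaleAbs(cv2.resize(a,None,fx=6,fy=6,interpolation=cv2.INTER_CUBIC),alpha=1.3,beta=-60))
E
```

```text
t: 4.77
position: [536.1, 34.3, 66.5]
tool_rot: [0.001, -0.001, 1.0, -0.0]
wrist_force: [0.8, -0.2, -1.2]
gripper_width: 23.3
```

View pics/g2_scene.png

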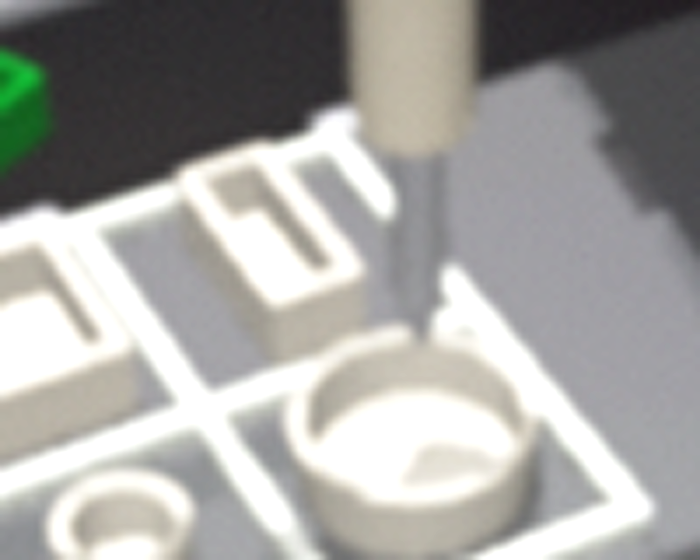

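View pics/g2_top.png

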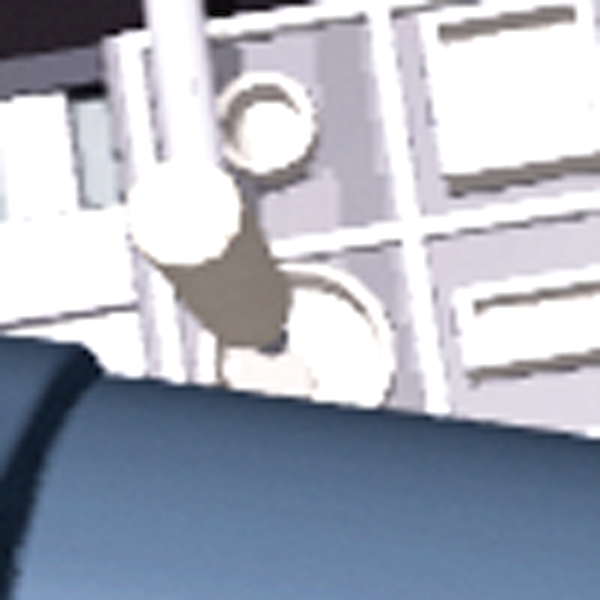

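Run:
```python
from h import *
s=lambda x,y:(210+x/7-.43,210+y/7-.43)
t=lambda x,y:(185+x/6-.42,130+y/6-.42)
print('tip',ray('scene',*s(422,341),88).round(1),'proj tip crop',((proj('scene',[637,83.5,88])-210+.43)*7).round(0))
print('round scene',ray('scene',*s(412,416),68).round(1))
a=np.linspace(0,2*np.pi,60)
import cv2
for n,f,x0,y0,k in(('scene','g2_scene',210,210,7),('top','g2_top',185,130,6)):
    im=cv2.imread(f'pics/{f}.png')
    for c,col in(((637,83.5),(0,0,255)),):
        for r,z in((24,68),(11,138),(.5,88)):
            p=(proj(n,np.c_[c[0]+r*np.cos(a),c[1]+r*np.sin(a),0*a+z])-[x0,y0]+.43)*k
            cv2.polylines(im,[p.astype(np.int32)],True,col,1,cv2.LINE_AA)
    cv2.imwrite(f'pics/g3_{n}.png',im)
```

```text
tip [636.5  84.1  88. ] proj tip crop [[418. 339.]]
round scene [638.3  82.1  68. ]
```

View pics/g3_scene.png

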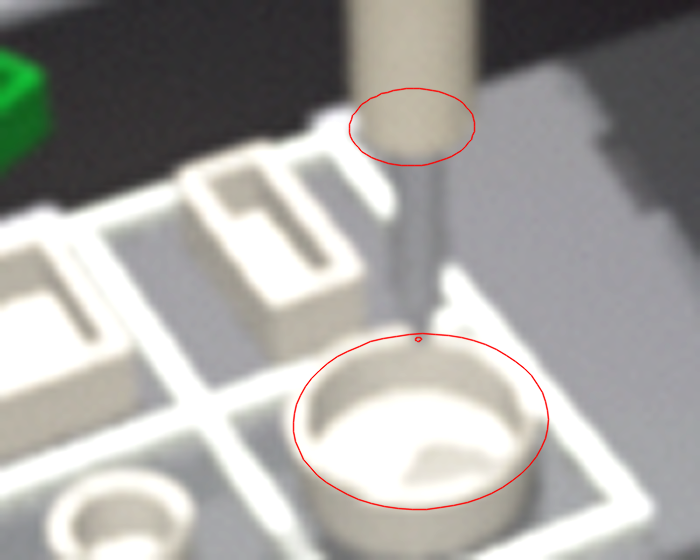

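View pics/g3_top.png

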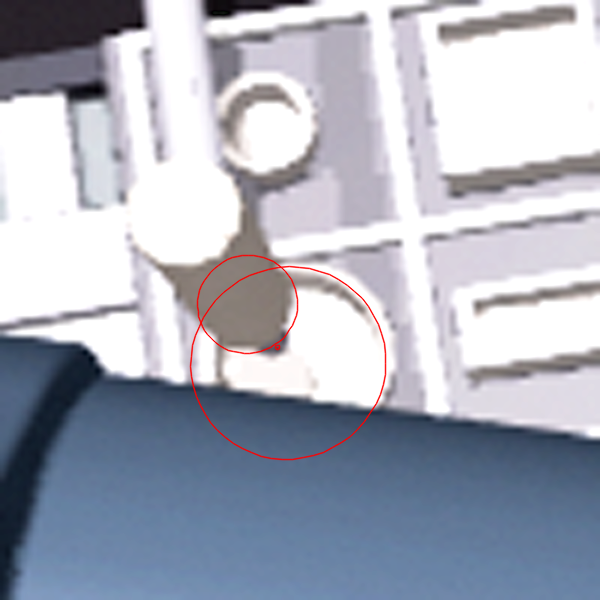

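Both views show the dish about 1 to 2 mm too far in −y, and slightly far in +x. I'll correct that, then dwell.

```bash
python3 -m handwheel '[[[-0.1,0.17,0,0,0,0,-1],[0,0,0,0,0,0,-1],[0,0,0,0,0,0,-1]]]'
python3 - <<'E'
from h import *
import cv2
a=np.linspace(0,2*np.pi,60)
out=[]
for n,x0,y0,k in(('scene',230,220,7),('top',195,150,6)):
    im=env.snapshot(n)[y0:y0+80,x0:x0+(70 if n=='scene' else 70)]
    im=cv2.convertScaleAbs(cv2.resize(im,None,fx=5,fy=5,interpolation=cv2.INTER_CUBIC),alpha=1.3,beta=-60)
    for r,z in((24,68),(.5,88)):
        p=(proj(n,np.c_[637+r*np.cos(a),83.5+r*np.sin(a),0*a+z])-[x0,y0]+.43)*5
        cv2.polylines(im,[p.astype(np.int32)],True,(0,0,255),1,cv2.LINE_AA)
    out.append(im)
cv2.imwrite('pics/i.png',np.hstack(out))
E
```

```text
t: 5.12
position: [533.5, 36.9, 66.5]
tool_rot: [0.0, -0.001, 1.0, -0.0]
wrist_force: [0.3, 0.2, -1.9]
gripper_width: 23.7
```

View pics/i.png

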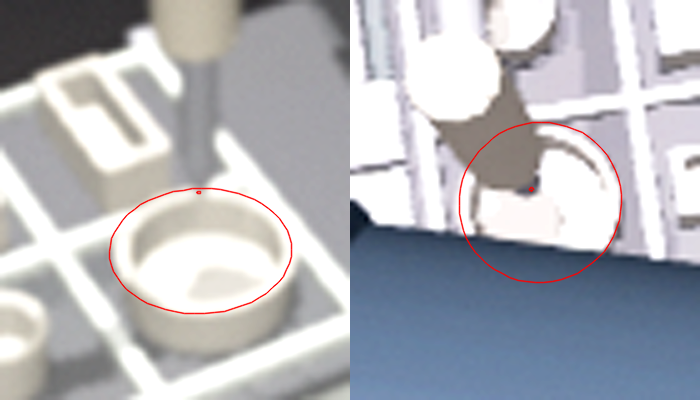

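The round dish rim now coincides with the model circle around the tip in both views (tip at scene crop (200,190)). I'll hold it there for over 2 s.

```bash
Z='x'; python3 -m handwheel '[[[0,0,0,0,0,0,-1],[0,0,0,0,0,0,-1],[0,0,0,0,0,0,-1],[0,0,0,0,0,0,-1],[0,0,0,0,0,0,-1],[0,0,0,0,0,0,-1],[0,0,0,0,0,0,-1],[0,0,0,0,0,0,-1],[0,0,0,0,0,0,-1],[0,0,0,0,0,0,-1],[0,0,0,0,0,0,-1],[0,0,0,0,0,0,-1]]]'
python3 -m handwheel '[[[0,0,0,0,0,0,-1],[0,0,0,0,0,0,-1],[0,0,0,0,0,0,-1],[0,0,0,0,0,0,-1],[0,0,0,0,0,0,-1],[0,0,0,0,0,0,-1],[0,0,0,0,0,0,-1],[0,0,0,0,0,0,-1],[0,0,0,0,0,0,-1],[0,0,0,0,0,0,-1],[0,0,0,0,0,0,-1],[0,0,0,0,0,0,-1]]]'
python3 -m handwheel '[[[0,0,0,0,0,0,-1],[0,0,0,0,0,0,-1],[0,0,0,0,0,0,-1],[0,0,0,0,0,0,-1],[0,0,0,0,0,0,-1],[0,0,0,0,0,0,-1],[0,0,0,0,0,0,-1],[0,0,0,0,0,0,-1],[0,0,0,0,0,0,-1],[0,0,0,0,0,0,-1],[0,0,0,0,0,0,-1],[0,0,0,0,0,0,-1]]]'
```

```text
t: 6.22
position: [533.6, 36.7, 66.5]
tool_rot: [-0.0, -0.001, 1.0, 0.0]
wrist_force: [-0.1, 0.9, -0.7]
gripper_width: 23.2
t: 7.22
position: [533.5, 36.7, 66.6]
tool_rot: [-0.0, -0.001, 1.0, 0.0]
wrist_force: [1.0, 0.3, -1.2]
gripper_width: 23.4
t: 8.22
position: [533.6, 36.7, 66.5]
tool_rot: [-0.0, -0.001, 1.0, 0.0]
wrist_force: [0.5, 0.3, -0.5]
gripper_width: 23.3
```

```bash
python3 -m handwheel '[[[-0.2,0.16,0,0,0,0,-1],[-0.4,0.31,0,0,0,0,-1],[-0.4,0.31,0,0,0,0,-1],[-0.4,0.31,0,0,0,0,-1],[-0.4,0.31,0,0,0,0,-1],[-0.4,0.31,0,0,0,0,-1],[-0.4,0.31,0,0,0,0,-1],[-0.4,0.31,0,0,0,0,-1],[-0.4,0.31,0,0,0,0,-1],[-0.4,0.31,0,0,0,0,-1],[-0.4,0.31,0,0,0,0,-1],[-0.4,0.31,0,0,0,0,-1]]]'
python3 -m handwheel '[[[-0.4,0.31,0,0,0,0,-1],[-0.4,0.31,0,0,0,0,-1],[-0.4,0.31,0,0,0,0,-1],[-0.4,0.31,0,0,0,0,-1],[-0.4,0.31,0,0,0,0,-1],[-0.16,0.13,0,0,0,0,-1],[0,0,0,0,0,0,-1],[0,0,0,0,0,0,-1],[0,0,0,0,0,0,-1]]]'
cat > sq.py <<'E'
import sys
from h import *
import cv2
out=[]
y=.14;M=np.array([[np.cos(y),-np.sin(y)],[np.sin(y),np.cos(y)]])
S=np.array([[1,1],[1,-1],[-1,-1],[-1,1]])@M.T
for n,x0,y0 in(('scene',230,220),('top',195,140)):
    im=env.snapshot(n);cv2.imwrite(f'pics/{sys.argv[1]}_{n}.png',im);im=im[y0:y0+80,x0:x0+75]
    im=cv2.convertScaleAbs(cv2.resize(im,None,fx=5,fy=5,interpolation=cv2.INTER_CUBIC),alpha=1.3,beta=-60)
    for r,z in((21,68),(.4,88)):
        p=(proj(n,np.c_[S*r+[637,83.5],np.full(4,z)])-[x0,y0]+.43)*5
        cv2.polylines(im,[p.astype(np.int32)],True,(0,0,255),1,cv2.LINE_AA)
    out.append(im)
cv2.imwrite(f'pics/{sys.argv[1]}.png',np.hstack(out))
E
python3 sq.py j
```

```text
t: 9.22
position: [487.3, 72.7, 66.6]
tool_rot: [0.0, -0.001, 1.0, -0.0]
wrist_force: [1.3, -0.7, -2.0]
gripper_width: 23.4
t: 9.97
position: [465.1, 89.5, 66.5]
tool_rot: [-0.001, -0.001, 1.0, 0.0]
wrist_force: [-1.0, 1.4, -0.2]
gripper_width: 23.5
```

View pics/j.png

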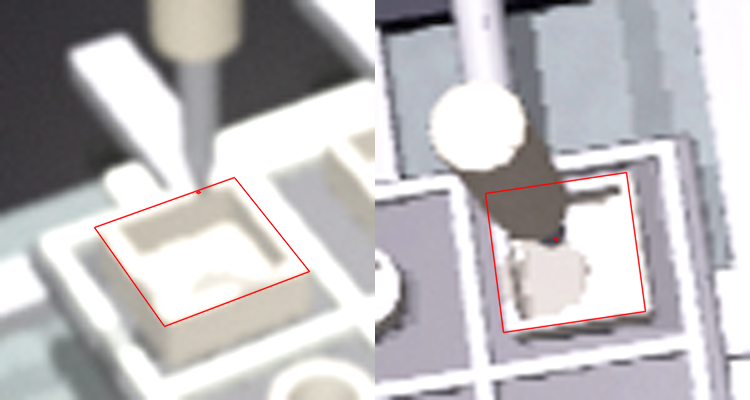

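The square rim matches the model outline around the tip in both views, within about 1 mm. Release and go straight up.

```bash
python3 -m handwheel '[[[0,0,0,0,0,0,-1],[0,0,0,0,0,0,-0.2],[0,0,0,0,0,0,0.3],[0,0,0,0,0,0,0.6],[0,0,0,0,0,0,0.6],[0,0,0,0,0,0,0.6],[0,0,0,0,0,0,0.6],[0,0,0,0,0,0,0.6],[0,0,0,0,0,0,0.6],[0,0,0,0,0,0,0.6]]]'
```

```text
t: 10.9
position: [466.0, 89.2, 66.6]
tool_rot: [0.0, -0.001, 1.0, -0.0]
wrist_force: [-0.9, -0.1, 0.6]
gripper_width: 68.4
```

```bash
python3 -m handwheel '[[[0,0,0.5,0,0,0,0.6],[0,0,1,0,0,0,0.6],[0,0,2,0,0,0,0.6],[0,0,2,0,0,0,0.6],[0,0,2,0,0,0,0.6],[-0.5,0,2,0,0,0,0.6],[-1.0,0,2,0,0,0,0.6],[-1,0,1,0,0,0,0.6],[0,0,0,0,0,0,0.6],[0,0,0,0,0,0,0.6],[0,0,0,0,0,0,0.6]]]'; python3 sq.py k
```

```text
t: 11.82
position: [441.3, 89.2, 191.3]
tool_rot: [0.0, -0.001, 1.0, 0.0]
wrist_force: [-0.7, -0.9, 0.1]
gripper_width: 69.2
```

View pics/k.png

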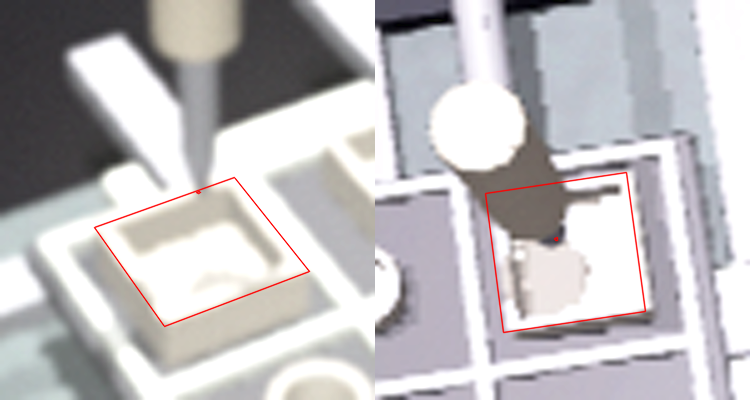

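View pics/k_scene.png

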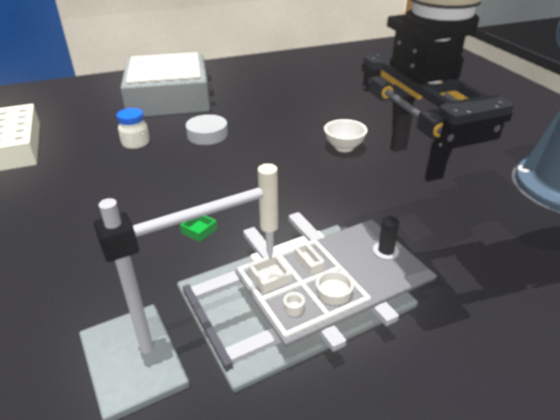

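The tray stayed where it was, the square dish is at scene (270,275) under the tip at (269,258), and the gripper is clear.

```bash
python3 -c "
from station import env
print(env.sign_off())"
```

```text
the job is handed in; nothing more can be done
None
```

The job is done and handed in at about 12 s; no verdict was reported.

- **Round dish:** I gripped the tray knob and slid the tray until the wide round dish was under the probe tip. The first placement was 1 to 2 mm off, so I corrected it. I then held it still for about 3 s; the measured tool pose drifted no more than 0.2 mm.
- **Square dish:** I slid the tray until the white square dish was under the tip, let go of the knob and withdrew straight up. The last pictures show the tray unmoved by the release, the gripper clear, and nothing touching the dishes or the probe.

After the corrections, both dish rims matched the predicted outline around the tip to about 1 mm in the top and scene cameras. A possible offset of up to 1 mm for the square dish was within measuring error, so I left it. My first estimate of the tip, from the scene camera alone, was about 4 to 5 mm off. I replaced it with a fix from both cameras, which agreed with a clearer later view of the tip to within 1 mm.

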